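# Find the balance point of a weighted foot file

### The job

Check the balance of the wooden foot file: lay it lengthwise across the ridge of the balance stand, grit side up and pointing along the stand, and shift it until it rides level and still on the ridge by itself, clear of both stops. Let go and leave it balanced there, without disturbing the carton, the jar or the disc tray.

Things in the scene. Friction and masses are not known exactly. Their poses are not given: they have to be found in the camera images.
- file_center (a point): Middle of the foot file (half its length, 6 mm above its underside): a flat pale wooden paddle 200 mm long, 12 mm thick all over, loose on the counter. x runs along it towards the blade, z up out of the grit face. Handle: x -100 to +22 mm, 28 mm wide, round end; blade: x +22 to +100 mm, 44 mm wide, black grit sheet on top.
- file: The same foot file; origin on its flat underside below the middle, same axes. Hidden weights in both ends differ each time: total mass 0.11 to 0.24 kg, balance point on the centre line anywhere from x -28 to +28 mm.
- ridge_top (a point): Centre of the flat top of the balance stand's aluminium ridge (the fulcrum), 60 mm above the counter. The top is 8 mm along the stand (x) and 24 mm across it (y), so the file rides level only with its balance point within 4 mm of this centre. The file may lie either way round.
- stand: The balance stand, fixed; origin under its middle, x along it. Dark steel foot plate 170 x 80 x 10 mm, ridge in the middle, black stops at x -60 and +60 mm (10 x 50 mm, tops 7 mm below the ridge top). An unbalanced file tips about 7 degrees and its heavy side rests on a stop; a balanced one rocks faintly for a few seconds.
- carton: Bystander: cream cardboard carton 80 x 120 x 45 mm, origin at the centre of its underside. Leave alone.
- jar: Bystander: round lidded jar, diameter 60 mm, 75 mm high, origin at the centre of its underside. Leave alone.
- disc_tray: Bystander: open white plastic tray 110 x 100 x 30 mm with abrasive discs, origin at the centre of its underside. Leave alone.

How it is judged:
By the outcome, as a careful person would: the job done as asked, in the order asked, and still so for the second after the job is handed in, with the robot touching nothing.
It also fails if it takes over 58 s, if anything falls off the work surface, if the arm or the gripper's body presses on something with over 40 N, if the wrist force passes 120 N, or if a joint passes its speed limit or range.

### The arm

A 6-joint arm with a two-finger parallel gripper is mounted at the origin on the work surface. World frame = base frame: x ahead of the robot, y to its left, z up, the work surface at z = 0. Lengths are in m, angles in rad, forces in N, time in s.
With the tool pointing down it reaches from about 0.25 to 0.725 m from the base axis. Payload 4 kg.
Tool frame: the origin (TCP) lies at the very end of the fingers, on their centre line; the grasp point (between the pads) lies 19 mm behind it; z points along the fingers, y is the direction in which the jaws open and shut (so a half turn about z gives the same grasp; the last joint's range is limited). The gripper opens to 85 mm and grips with 20 to 120 N. Pads are 22 mm wide; open, the fingers measure 114 mm over their backs; the gripper's body (76 mm by 85 mm) begins 54 mm behind the grasp point. The pads swing forward as they close: fully open they stand 13 mm farther back than shut.
Start: joints at [-1.265, 0.241, 0.005, 1.335, 0, 1.571], TCP at [0.151, -0.477, 0.203] pointing down, gripper open.
Joint ranges: [-2.72, 2.72], [-1.05, 1.87], [-1.09, 1.28], [-1.99, 2.15], [-1.42, 1.44], [-3.14, 3.14]. Speed limits (rad/s): [2.79, 2.79, 3.14, 3.14, 3.14, 3.14].

### API

Orientations are given as [roll, pitch, yaw] about the fixed x, y, z axes, in that order (R = Rz(yaw) Ry(pitch) Rx(roll)).
In Python, from bench import env, eyes, job gives the robot as it stands. Calls block until the motion is done:
- env.goto(position, orientation): joint-space move of the TCP to a pose.
- env.move_linear(position, ori=None, speed=0.15): straight line of the TCP; ori=None keeps the orientation; speed is the mean speed in m/s.
- env.move_joints(angles): joint-space move.
- env.gripper_to(opening, newtons=None): opening from 0.0 (shut) to 1.0 (fully open); newtons is the grip in N (None keeps the last); returns when the fingers have stopped.
- env.pause(seconds).
- env.ik(position, orientation): joint angles nearest the present ones, or None.
- eyes.camera(name): name is "scene" or "top" or "wrist"; returns a dict with "image" (400x640x3 uint8, blue, green, red), "fx", "fy", "cx", "cy" (pixels), "xyz" and "attitude" of the camera in the world. Camera axes: x right, y down, z forward; pixel columns grow to the right and rows downward; lengths in m; the calibration is good to about 2 mm. A picture is of the moment at which its call begins. There is no depth.
A pose or a line that the arm cannot do raises env.IKError and nothing moves.
- job.finish_job(): hands the job in, once; it reports no verdict.
Readings, each from a call of its own:
- env.current_time(): time.
- env.current_q(): joint angles.
- env.current_dq(): joint speeds.
- env.current_joint_torque(): joint torques, N m.
- env.current_ee_pos(): TCP position.
- env.current_tcp_rot(): TCP orientation.
- env.current_contact_force(): force on the tool from outside, world axes, zero at the start.
- env.current_wrist_torque(): the same for the moment, N m.
- env.current_width(): opening from 0.0 (shut) to 1.0 (fully open).
Only numpy, scipy, OpenCV 4.12 (cv2) and the standard library are available. Lean on these libraries where they do the work, as an engineer would, in place of code of your own. Each camera call takes 0.05 s, during which the arm holds its last target.

## Working session

There is one attempt and no reset: what is moved stays moved. The work goes in short steps, each a Python script; the robot and the scene stay as the last script left them, time stands still between calls to the robot, and variables do not carry over. Pictures are saved under pics/ and viewed, and the job is handed in when it is done.

```bash
ls; mkdir -p pics
python3 - <<'E'
from bench import env,eyes,job
import cv2,numpy as np
print(env.current_time(), env.current_ee_pos(), env.current_tcp_rot())
for n in ["scene","top","wrist"]:
    c=eyes.camera(n); cv2.imwrite(f"pics/a_{n}.png",c["image"])
    print(n,c["fx"],c["fy"],c["cx"],c["cy"],c["xyz"],c["attitude"])
E
```

```text
pics
0.0 [ 0.15030701 -0.47613879  0.20230221] [-3.13947561e+00 -1.25530222e-05  3.05742882e-01]
scene 414.9871941056411 414.9871941056411 316.674043890302 201.0529351069831 [ 0.84074071 -0.49759931  0.67607327] [-2.44558118 -0.0066796   0.56640911]
top 475.0831947177993 475.0831947177993 319.7628805273238 194.659059179173 [ 0.50183432 -0.06184864  0.99929346] [-3.07005404 -0.0087291  -1.55219094]
wrist 332.4038608552938 332.4038608552938 315.48150135685194 199.39600760961713 [ 0.21549789 -0.45620288  0.37312716] [ 2.86984770e+00  1.59705741e-03 -1.26440378e+00]
```

View pics/a_top.png

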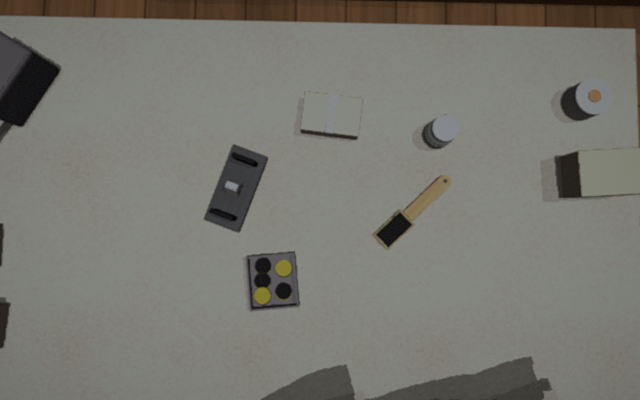

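View pics/a_scene.png

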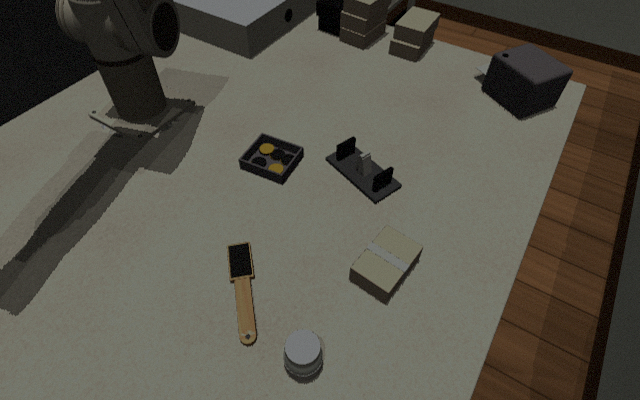

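The top view shows the file at about (413,211) px with its blade to the lower left, and the stand at (237,188) with its ridge at (233,186). The carton is at (332,115), the jar at (440,130) and the tray at (273,280).

```bash
cat > h.py <<'E'
import cv2,numpy as np
from scipy.spatial.transform import Rotation as R
def ray(c,p,z):
    d=R.from_euler('xyz',c["attitude"]).as_matrix()@np.array([(p[0]-c["cx"])/c["fx"],(p[1]-c["cy"])/c["fy"],1])
    o=np.array(c["xyz"]); return o+d*(z-o[2])/d[2]
def proj(c,P):
    v=R.from_euler('xyz',c["attitude"]).as_matrix().T@(np.array(P)-np.array(c["xyz"]))
    return np.array([c["cx"]+c["fx"]*v[0]/v[2],c["cy"]+c["fy"]*v[1]/v[2]])
E
python3 - <<'E'
from bench import env,eyes
from h import *
c=eyes.camera("top"); im=c["image"].astype(int)
b,g,r=im[...,0],im[...,1],im[...,2]
hsv=cv2.cvtColor(c["image"],cv2.COLOR_BGR2HSV)
roi=np.zeros(im.shape[:2],np.uint8); roi[165:260,360:470]=1
print("table hsv",hsv[230,350],"handle",hsv[200,425],"stand",hsv[205,235])
wood=((hsv[...,1]>75)&(hsv[...,2]>60)&(roi>0)).astype(np.uint8)
blk=((hsv[...,2]<60)&(roi>0)).astype(np.uint8)
roi2=np.zeros_like(roi); roi2[135:240,195:280]=1
plate=((hsv[...,2]<100)&(roi2>0)).astype(np.uint8)
def big(m):
    cs=cv2.findContours(m,cv2.RETR_EXTERNAL,cv2.CHAIN_APPROX_NONE)[0]
    return max(cs,key=cv2.contourArea)
m=cv2.morphologyEx(wood|blk,cv2.MORPH_OPEN,np.ones((2,2),np.uint8))
k=big(m); 
P=np.array([ray(c,p,0.012)[:2] for p in k[:,0,:].astype(float)],np.float32)
rc=cv2.minAreaRect(P); print("file rect",rc)
kb=big(blk); Pb=np.array([ray(c,p,0.012)[:2] for p in kb[:,0,:].astype(float)],np.float32); print("grit",cv2.minAreaRect(Pb))
ks=big(plate); Ps=np.array([ray(c,p,0.01)[:2] for p in ks[:,0,:].astype(float)],np.float32); print("stand",cv2.minAreaRect(Ps))
ridge=((hsv[...,2]>110)&(roi2>0)).astype(np.uint8)
sub=np.zeros_like(roi);sub[172:200,220:248]=1
kr=big(ridge*sub); Pr=np.array([ray(c,p,0.06)[:2] for p in kr[:,0,:].astype(float)],np.float32); print("ridge",cv2.minAreaRect(Pr))
for n,p,z in [("carton",(332,113),.045),("jar",(444,127),.075),("tray",(273,280),.03)]: print(n,ray(c,p,z))
v=cv2.resize(c["image"][130:310,195:475],None,fx=2.8,fy=2.8,interpolation=cv2.INTER_CUBIC)
v=cv2.convertScaleAbs(v,alpha=1.6)
cv2.drawContours(v,[((kk-[195,130])*2.8).astype(int) for kk in (k,ks,kr)],-1,(0,0,255),1)
cv2.imwrite("pics/b.png",v)
E
```

```text
table hsv [ 34  15 135] handle [ 21  93 131] stand [120   8  62]
file rect ((0.544359564781189, -0.26687777042388916), (0.0423525795340538, 0.1959650218486786), 45.556854248046875)
grit ((0.5037370920181274, -0.22406849265098572), (0.03506649285554886, 0.06646475195884705), 45.69115447998047)
stand ((0.5838942527770996, 0.10595550388097763), (0.08118332922458649, 0.1696116030216217), 70.55043029785156)
ridge ((0.5843209624290466, 0.10734641551971436), (0.02295229211449623, 0.012977254576981068), 70.5464096069336)
carton [ 0.73778702 -0.09075274  0.045     ]
jar [ 0.70689574 -0.31155813  0.075     ]
tray [0.39701068 0.02211884 0.03      ]
```

View pics/b.png

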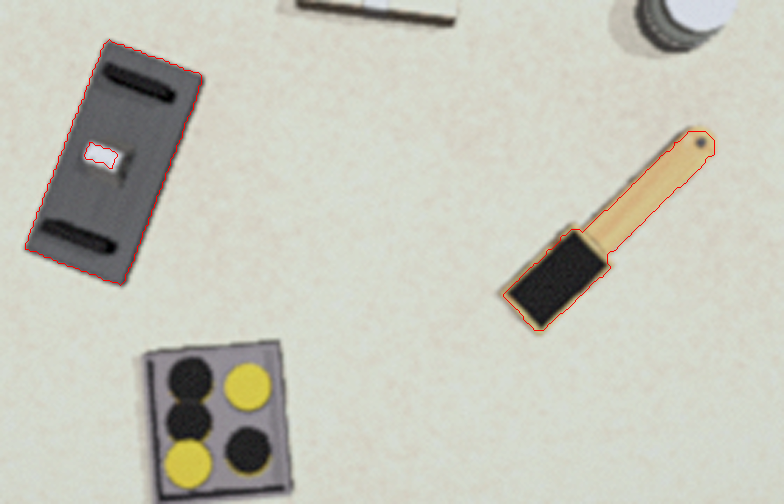

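The measured sizes agree with the given ones: file 42x196 mm, plate 81x170 mm, ridge 23x13 mm. Next I'll move above the file and take a force baseline, grasp the handle at the middle, lift, and weigh.

```bash
cat >> h.py <<'E'
def wr(env,n=20):
    F=[];M=[]
    for i in range(n):
        F.append(env.current_contact_force()); M.append(env.current_wrist_torque()); env.pause(0.02)
    return np.mean(F,0),np.mean(M,0),np.std(F,0),np.std(M,0)
E
python3 - <<'E'
from bench import env,eyes
from h import *
np.set_printoptions(precision=4,suppress=True)
yaw=np.deg2rad(135.5-180); o=[np.pi,0,yaw]
x,y=0.5444,-0.2669
env.goto([x,y,0.12],o); env.gripper_to(0.6,40)
env.pause(0.3)
b=wr(env); print(*b,env.current_time(),env.current_ee_pos())
np.save("base.npy",np.array(b[:2]))
c=eyes.camera("wrist"); cv2.imwrite("pics/c.png",c["image"])
env.move_linear([x,y,0.002],speed=0.1)
print(env.current_ee_pos(),env.current_contact_force(),env.current_time())
env.gripper_to(0.0,40)
print("w",env.current_width(),env.current_contact_force(),env.current_time())
c=eyes.camera("wrist"); cv2.imwrite("pics/d.png",c["image"])
E
```

```text
[0.026  0.0253 0.1625] [0.0013 0.0001 0.0026] [0.5279 0.5078 0.4148] [0.0333 0.03   0.0268] 4.9083 [ 0.5444 -0.2669  0.12  ]
[ 0.5451 -0.2672  0.0028] [ 0.4022 -0.4352  0.3929] 6.2917
w -0.0025357320584232794 [0.4485 0.5107 0.0905] 6.825
```

```bash
python3 -c "
import cv2,numpy as np
a=cv2.imread('pics/c.png');b=cv2.imread('pics/d.png')
cv2.imwrite('pics/cd.png',cv2.resize(np.vstack([a,b]),(480,600)))"
```

```text
(no output)
```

View pics/cd.png

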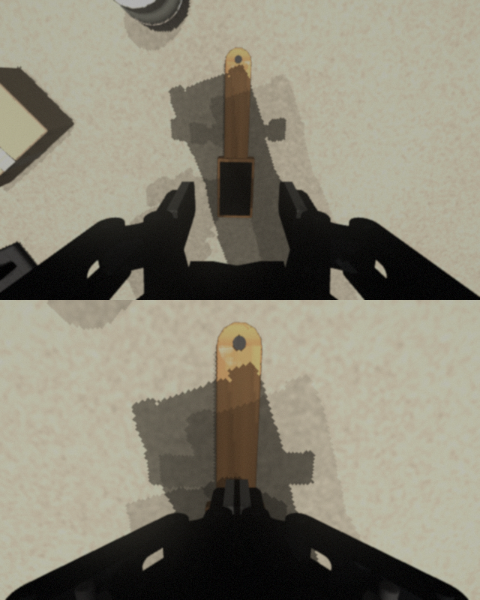

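Run:
```python
from bench import env,eyes
from h import *
np.set_printoptions(precision=4,suppress=True)
print(env.current_ee_pos(),env.current_tcp_rot(),env.current_width(),wr(env,6))
w=eyes.camera("wrist")["image"][180:400,160:480]
s=eyes.camera("scene"); p=proj(s,[0.5444,-0.2669,0.01]);print(p)
u,v=p.astype(int); s=s["image"][v-70:v+50,u-90:u+90]
cv2.imwrite("pics/e.png",np.vstack([cv2.resize(w,(640,300)),cv2.convertScaleAbs(cv2.resize(s,(640,300)),alpha=1.5)]))
```

```text
[ 0.5444 -0.2669  0.002 ] [ 3.1416 -0.     -0.7766] -0.0020590671310157333 (array([-0.3273,  0.0107, -0.0065]), array([ 0.0138, -0.0126, -0.0192]), array([0.5148, 0.5439, 0.4322]), array([0.0437, 0.029 , 0.0336]))
[243.0983 288.3477]
```

View pics/e.png

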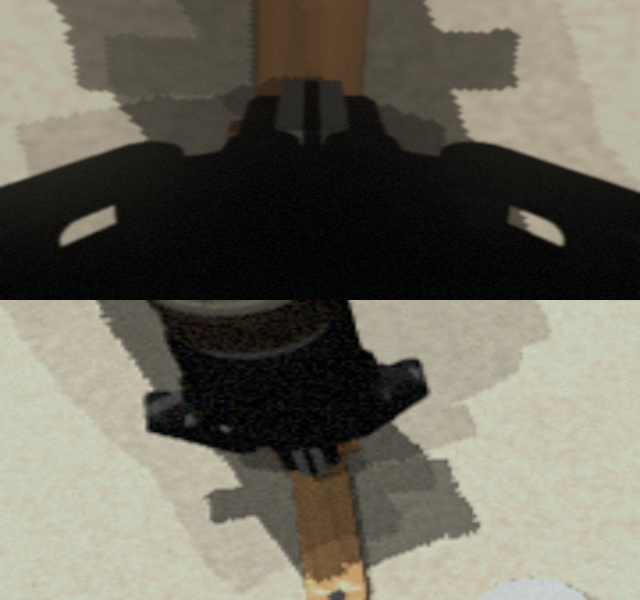

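The wrist and scene views show the fingers fully shut above the handle with no force, so they missed the file. The tips may sit higher than reported, so I'll probe down gently to find the true height.

Run:
```python
from bench import env,eyes
from h import *
np.set_printoptions(precision=3,suppress=True)
p=np.array([0.5444,-0.2669,0.002])
for i in range(6):
    p[2]-=0.0015; env.move_linear(p.tolist(),speed=0.02)
    F=np.mean([env.current_contact_force() for _ in range(1)],0)
    f,m,_,_=wr(env,5); print(env.current_ee_pos(),f,env.current_time())
    if f[2]>2.5: break
```

```text
[ 0.544 -0.267  0.   ] [-0.363 -0.013  0.22 ] 7.4083
[ 0.544 -0.267 -0.001] [-0.101  0.143 -0.31 ] 7.7417
[ 0.544 -0.267 -0.003] [-0.145  0.015 -0.004] 8.075
[ 0.544 -0.267 -0.004] [-0.185  0.575 -0.015] 8.4083
[ 0.544 -0.267 -0.006] [ 0.134  0.039 -0.079] 8.7417
[ 0.544 -0.267 -0.007] [ 0.012 -0.203  0.245] 9.075
```

Run:
```python
from bench import env,eyes
from h import *
s=eyes.camera("scene"); im=s["image"]
for z in (-.007,0.012,.03): print(z,proj(s,[0.5444,-0.2669,z]))
o=cv2.resize(im[240:330,190:310],(800,600),interpolation=cv2.INTER_CUBIC); o=cv2.convertScaleAbs(o,alpha=2)
for z in (-.007,0.012):
    q=(proj(s,[0.5444,-0.2669,z])-[190,240])*[800/120,600/90]; cv2.circle(o,tuple(q.astype(int)),3,(0,0,255),-1)
cv2.imwrite("pics/f.png",o)
```

```text
-0.007 [244.31477076 292.85832699]
0.012 [242.95236508 287.80654286]
0.03 [241.61090087 282.83240944]
```

View pics/f.png

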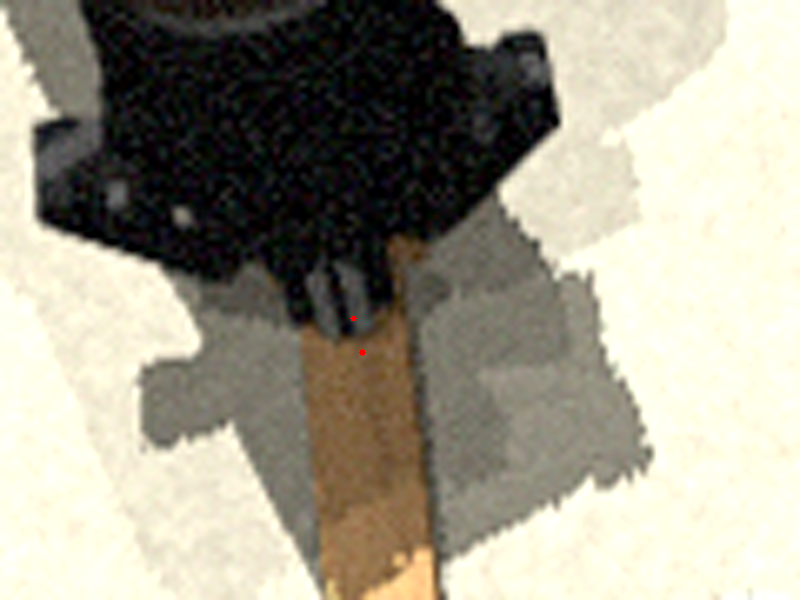

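Run:
```python
from bench import env,eyes
from h import *
np.set_printoptions(precision=3,suppress=True)
p=np.array([0.5444,-0.2669,-0.007])
for i in range(12):
    p[2]-=0.001; env.move_linear(p.tolist(),speed=0.03)
    f,m,_,_=wr(env,4); print(env.current_ee_pos()[2],f,env.current_time())
    if f[2]>2.5 or p[2]<-0.0165: break
```

```text
-0.008034305732544357 [-0.009  0.364 -0.423] 9.4417
-0.00903087261351155 [-0.17  -0.117  0.005] 9.7583
-0.010052248468786516 [ 0.22  -0.698  0.284] 10.075
-0.011040600586659302 [-0.116 -0.079 -0.348] 10.3917
-0.012035619438529883 [ 0.346  0.289 -0.046] 10.7083
-0.013028384265439924 [-0.343  0.184 -0.213] 11.025
-0.014085292011785898 [-0.002 -0.24  -0.17 ] 11.3417
-0.015030697249476165 [ 0.345 -0.202 -0.098] 11.6583
-0.015926047660535125 [ 0.146 -0.124  0.272] 11.975
-0.015972838829878128 [-1.757  0.64   5.808] 12.2917
```

The shut tips touch the file top (12 mm) at a reported z of -0.016, so the real tips are about 28 mm higher than the reported TCP. I'll regrasp with that correction.

Run:
```python
from bench import env,eyes
from h import *
np.set_printoptions(precision=4,suppress=True)
x,y=0.5444,-0.2669
env.move_linear([x,y,0.008],speed=0.1); env.gripper_to(0.6,40)
env.move_linear([x,y,-0.02],speed=0.1); print(env.current_contact_force())
env.move_linear([x,y,-0.026],speed=0.04); print(env.current_contact_force())
env.gripper_to(0.0,50)
print("w",env.current_width(),env.current_contact_force(),env.current_time())
```

```text
[-0.1212  0.7348 -0.0508]
[-0.2764 -0.1108  0.4341]
w 0.30840867312035664 [-0.1367  0.2683  2.0283] 14.3
```

Run:
```python
from bench import env,eyes
from h import *
np.set_printoptions(precision=4,suppress=True)
x,y=0.5444,-0.2669
env.move_linear([x,y,0.07],speed=0.1); env.pause(0.3)
t=env.current_time()
A=np.array([np.r_[env.current_contact_force(),env.current_wrist_torque()] for _ in range(5)]);print(A, env.current_time()-t)
F,M,sF,sM=wr(env,60)
print(F,M,sM,env.current_time(),env.current_width())
print(env.current_wrist_torque())
a=np.deg2rad(135.5); ax=np.array([np.cos(a),np.sin(a)])
# M=r x F, F=(0,0,-mg): Mx=-y*mg, My=x*mg
mg=-F[2]; r=np.array([M[1],-M[0]])/mg
print("m",mg/9.81,"along",r@ax,"across",r@[-ax[1],ax[0]])
c=eyes.camera("wrist")["image"]; s=eyes.camera("scene")["image"]
cv2.imwrite("pics/g.png",np.vstack([cv2.resize(c,(480,300)),cv2.resize(s,(480,300))]))
```

```text
[[-0.3125 -0.4494 -2.1597 -0.058  -0.028  -0.0424]
 [-0.3125 -0.4494 -2.1597 -0.058  -0.028  -0.0424]
 [-0.3125 -0.4494 -2.1597 -0.058  -0.028  -0.0424]
 [-0.3125 -0.4494 -2.1597 -0.058  -0.028  -0.0424]
 [-0.3125 -0.4494 -2.1597 -0.058  -0.028  -0.0424]] 0.0
[-0.0163 -0.0377 -1.8615] [-0.0059  0.0028  0.0035] [0.0331 0.0303 0.032 ] 16.7083 0.30525195705447367
[-0.0085  0.0407  0.0069]
m 0.18975126640693557 along 0.0011184760910784846 across -0.003310521241815805
```

View pics/g.png

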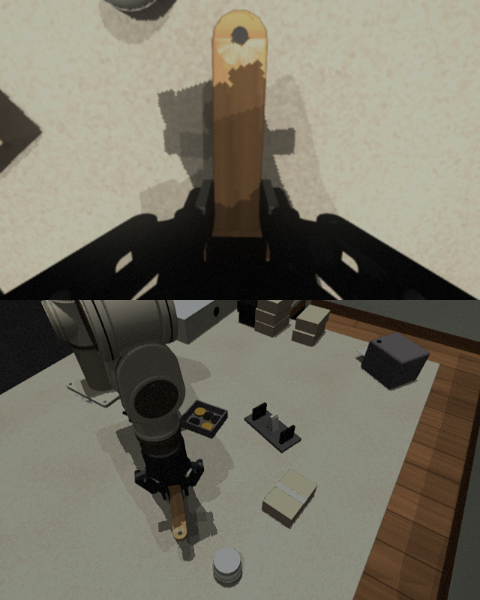

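The grip is good at 26 mm. The file weighs about 0.19 kg and its balance point is within about 2 mm of the tool axis. Now I'll carry it over the stand and weigh again there, then lower it until contact.

Run:
```python
from bench import env,eyes
from h import *
np.set_printoptions(precision=4,suppress=True)
a=np.deg2rad(160.55); ax=np.array([np.cos(a),np.sin(a)])
rid=np.array([0.5841,0.1067]); o=[np.pi,0,a-np.pi]
env.goto([*rid,0.08],o); env.pause(0.3)
F,M,sF,sM=wr(env,70)
mg=-F[2]; r=np.array([M[1],-M[0]])/1.86
print(F,M,"along",r@ax,"across",r@[-ax[1],ax[0]],env.current_time())
al=0.5*(r@ax)+0.5*0.0011
np.save("al.npy",al)
t=rid-al*ax; print(al,t)
env.goto([*t,0.05],o)
c=eyes.camera("wrist")["image"]; s=eyes.camera("scene"); 
im=s["image"]; q=proj(s,[*rid,.06]).astype(int)
cr=im[q[1]-75:q[1]+75,q[0]-120:q[0]+120]
tp=eyes.camera("top")["image"][100:300,150:370]
cv2.imwrite("pics/h.png",cv2.convertScaleAbs(np.vstack([cv2.resize(cr,(480,300)),cv2.resize(tp,(330,300))[:, :].copy() if 0 else cv2.copyMakeBorder(cv2.resize(tp,(330,300)),0,0,0,150,cv2.BORDER_CONSTANT)]),alpha=1.6))
print(env.current_time(),env.current_ee_pos())
```

```text
[-0.0225 -0.0332 -1.8623] [ 0.0012 -0.0078 -0.0045] along 0.003741931843546773 across 0.001988654652007897 19.675
0.0024209659217733865 [0.5864 0.1059]
20.075 [0.5869 0.106  0.051 ]
```

View pics/h.png

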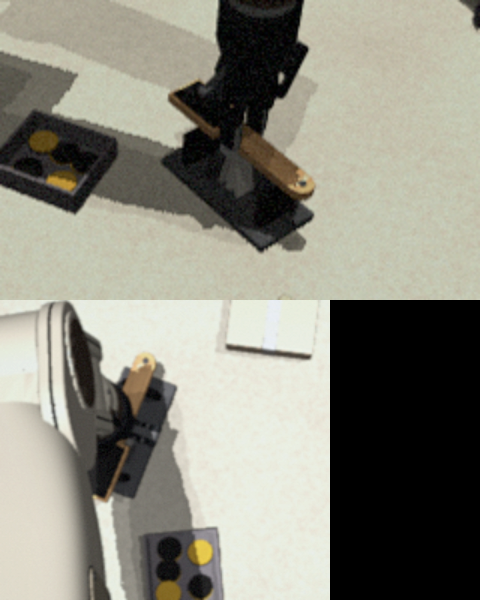

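The file hangs aligned over the ridge, with its blade at the tray end of the stand. Lowering it with force checks.

Run:
```python
from bench import env,eyes
from h import *
np.set_printoptions(precision=3,suppress=True)
a=np.deg2rad(160.55); ax=np.array([np.cos(a),np.sin(a)])
t=np.array([0.5841,0.1067])-0.0024*ax
z=0.039; env.move_linear([*t,z],speed=0.05)
while z>0.028:
    f,m,_,_=wr(env,7); print(z,f,m,env.current_time())
    if f[2]>-0.5: break
    z-=0.001; env.move_linear([*t,z],speed=0.02)
```

```text
0.039 [ 0.259  0.189 -1.794] [-0.009 -0.009  0.019] 20.5583
0.038 [-0.226  0.222 -1.509] [ 0.021 -0.031  0.008] 20.925
0.037 [ 0.063  0.182 -1.734] [-0.004 -0.011  0.003] 21.2917
0.036 [-0.237 -0.154 -1.78 ] [ 0.    -0.008 -0.001] 21.6583
0.034999999999999996 [ 0.12   0.144 -2.001] [-0.001  0.005 -0.003] 22.025
0.033999999999999996 [-1.198 -0.116  3.628] [-0.05   0.286 -0.024] 22.3917
```

```bash
cat > look.py <<'E'
from bench import env,eyes
from h import *
def look(name,wait=0):
    s=eyes.camera("scene"); q=proj(s,[0.5841,0.1067,.06]).astype(int)
    cr=cv2.resize(s["image"][q[1]-50:q[1]+50,q[0]-80:q[0]+80],(640,400),interpolation=cv2.INTER_CUBIC)
    w=cv2.resize(eyes.camera("wrist")["image"],(320,200)); t=cv2.resize(eyes.camera("top")["image"][130:240,160:336],(320,200))
    cv2.imwrite(name,cv2.convertScaleAbs(np.vstack([cr,np.hstack([w,t])]),alpha=1.6))
E
python3 - <<'E'
from look import *
np.set_printoptions(precision=3,suppress=True)
a=np.deg2rad(160.55); ax=np.array([np.cos(a),np.sin(a)])
t=np.array([0.5841,0.1067])-0.0024*ax
env.move_linear([*t,0.0345],speed=0.02)
f,m,_,_=wr(env,7); print(f,m)
for w in (0.34,0.38,0.45,0.6): env.gripper_to(w)
env.pause(0.5)
f,m,_,_=wr(env,7); print(f,m,env.current_width(),env.current_time())
look("pics/i.png")
E
```

```text
[-0.63   0.089  2.005] [-0.046  0.139 -0.018]
[0.15  0.033 0.127] [ 0.011 -0.014 -0.012] 0.6014393795859977 24.325
```

View pics/i.png

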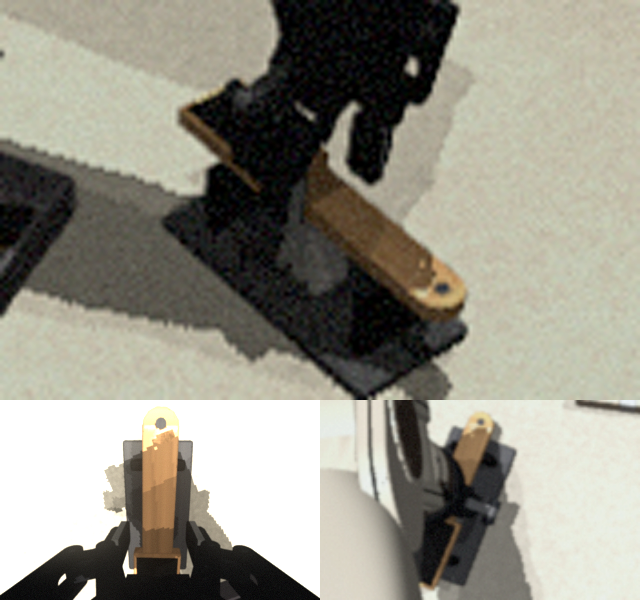

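Run:
```python
from look import *
a=np.deg2rad(160.55); ax=np.array([np.cos(a),np.sin(a)])
t=np.array([0.5841,0.1067])-0.0024*ax
env.move_linear([*t,0.14],speed=0.12)
np.savez("lk.npz",**{n+k:np.array(v) for n in("scene","top") for k,v in eyes.camera(n).items()})
look("pics/j.png"); print(env.current_time())
```

```text
25.75
```

View pics/j.png

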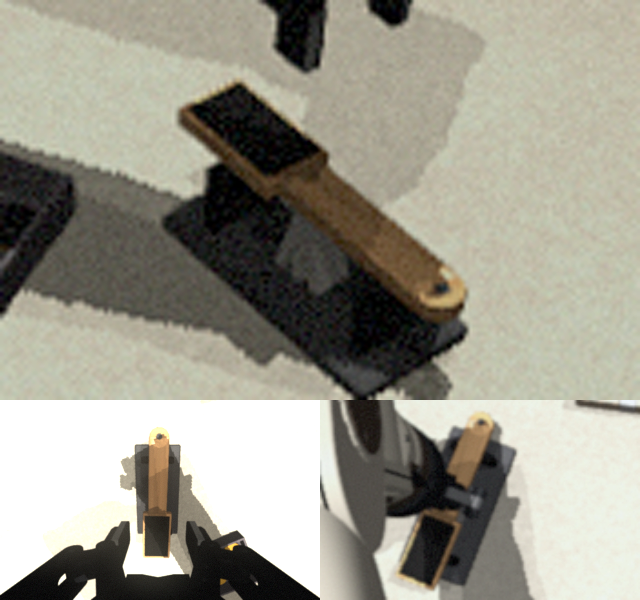

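Run:
```python
from h import *
np.set_printoptions(precision=4,suppress=True)
d=np.load("lk.npz"); C={n:{k:d[n+k] for k in("image","fx","fy","cx","cy","xyz","attitude")} for n in("scene","top")}
S,T=C["scene"],C["top"]
q=proj(S,[0.5841,0.1067,.06]).astype(int)
def tri(ps,pt):
    A=[];B=[]
    for c,p in((S,ps),(T,pt)):
        o=np.array(c["xyz"]);dd=ray(c,p,0)-o;dd/=np.linalg.norm(dd);I=np.eye(3)-np.outer(dd,dd);A.append(I);B.append(I@o)
    A=np.vstack(A);B=np.hstack(B);x=np.linalg.lstsq(A,B,rcond=None)[0];return x,np.linalg.norm(A@x-B)
def sc(p): return np.array(p)/4+q-[80,50]
def tp(p): return (np.array(p)-[320,400])/1.818+[160,130]
print("hole",tri(sc((441,288)),tp((481,422))))
print("bladeend",tri(sc((209,98)),tp((418,585))))
a=np.deg2rad(160.55); ax=np.array([np.cos(a),np.sin(a)])
o1=cv2.resize(S["image"][q[1]-50:q[1]+50,q[0]-80:q[0]+80],(800,500),interpolation=cv2.INTER_CUBIC)
cv2.imwrite("pics/k1.png",cv2.convertScaleAbs(o1,alpha=2))
o2=cv2.resize(T["image"][135:240,195:285],(514,600),interpolation=cv2.INTER_CUBIC)
cv2.imwrite("pics/k2.png",cv2.convertScaleAbs(o2,alpha=1.6)); print(q)
```

```text
hole (array([0.6694, 0.0734, 0.0719]), np.float64(0.00023283955816886495))
bladeend (array([0.4939, 0.1374, 0.0688]), np.float64(0.0029157465001568915))
[365 153]
```

View pics/k1.png

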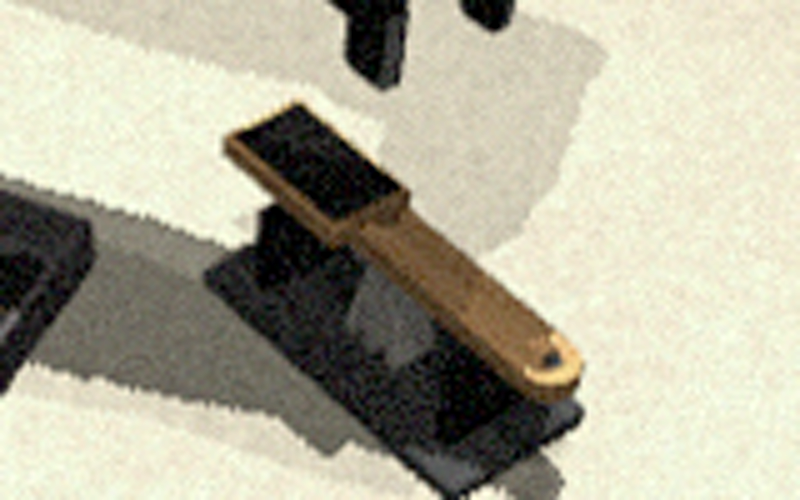

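View pics/k2.png

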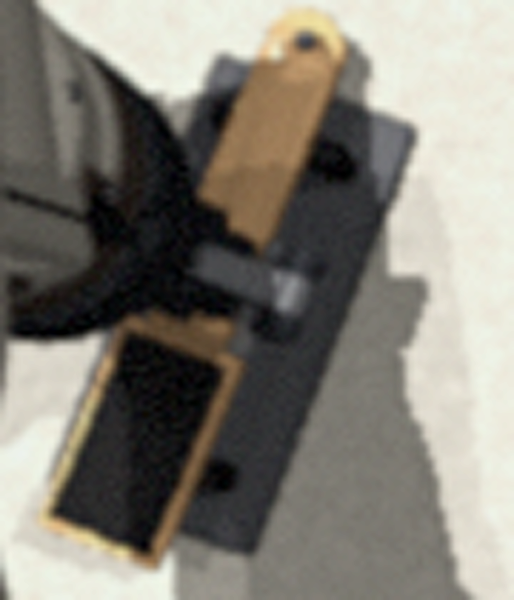

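The triangulated heights are 72 mm for the handle hole and about 69 mm for the blade end. A level file should give about 72 mm at both ends, and a tipped one about 61 and 83 mm. So it rides level. I'll back away, let it settle and recheck with the view clear.

Run:
```python
from look import *
p=env.current_ee_pos()
env.move_linear([p[0],p[1],0.20],speed=0.15)
env.move_joints([-1.0,0.241,0.005,1.335,0,1.0])
L=[]
for i in range(3):
    env.pause(1.5); L.append((eyes.camera("scene"),eyes.camera("top")))
print(env.current_time())
for i in (0,1): print([ [int(np.abs(L[j][i]["image"].astype(int)-L[2][i]["image"])[90:220,200:440].max()) if 0 else float(np.abs(cv2.GaussianBlur(L[j][i]["image"],(5,5),0).astype(int)-cv2.GaussianBlur(L[2][i]["image"],(5,5),0)).max())] for j in (0,1)])
S,T=L[2]; np.savez("lk2.npz",**{n+k:np.array(v) for n,c in(("scene",S),("top",T)) for k,v in c.items()})
q=[365,153]
o1=cv2.resize(S["image"][103:203,285:445],(480,300),interpolation=cv2.INTER_CUBIC)
o2=cv2.resize(T["image"][135:240,195:285],(257,300),interpolation=cv2.INTER_CUBIC)
full=cv2.resize(T["image"],(480,300)); 
cv2.imwrite("pics/l.png",cv2.convertScaleAbs(np.vstack([np.hstack([o1,o2]),cv2.copyMakeBorder(full,0,0,0,257,cv2.BORDER_CONSTANT)]),alpha=1.6))
```

```text
34.1333
[[13.0], [14.0]]
[[19.0], [14.0]]
```

View pics/l.png

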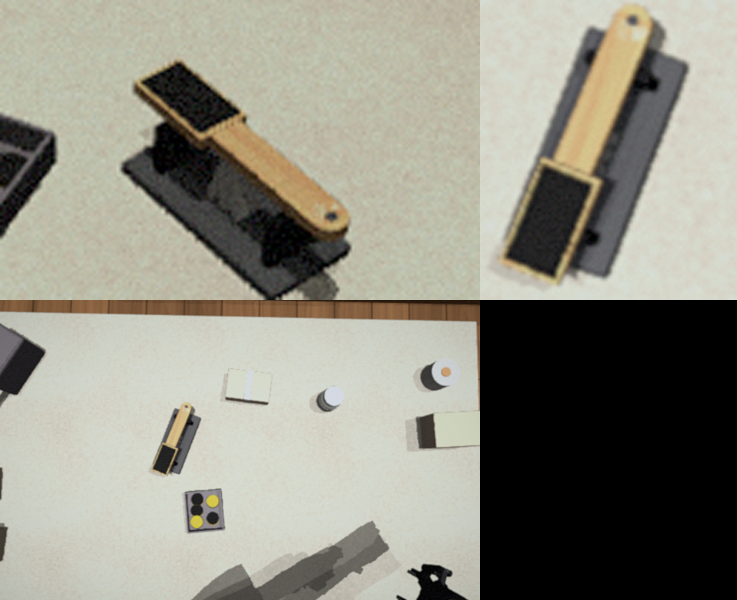

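Run:
```python
from h import *
np.set_printoptions(precision=4,suppress=True)
d=np.load("lk2.npz"); C={n:{k:d[n+k] for k in("image","fx","fy","cx","cy","xyz","attitude")} for n in("scene","top")}
S,T=C["scene"],C["top"]
def tri(ps,pt):
    A=[];B=[]
    for c,p in((S,ps),(T,pt)):
        o=np.array(c["xyz"]);dd=ray(c,p,0)-o;dd/=np.linalg.norm(dd);I=np.eye(3)-np.outer(dd,dd);A.append(I);B.append(I@o)
    A=np.vstack(A);B=np.hstack(B);x=np.linalg.lstsq(A,B,rcond=None)[0];return x,np.linalg.norm(A@x-B)
def blob(c,P,rad,dark,thr):
    u=proj(c,P); yy,xx=np.mgrid[:400,:640]; g=cv2.cvtColor(c["image"],cv2.COLOR_BGR2GRAY)
    m=((g<thr)&(np.hypot(xx-u[0],yy-u[1])<rad)).astype(np.uint8)
    n,l,st,ce=cv2.connectedComponentsWithStats(m); i=1+np.argmax(st[1:,4]); return ce[i],st[i,4]
a=np.deg2rad(160.55); ax=np.array([np.cos(a),np.sin(a),0]); r=np.array([.5841,.1067,.072])
# wood/grit: grit bounded by wood frame
G=[];H=[]
for c in(S,T):
    hsv=cv2.cvtColor(c["image"],cv2.COLOR_BGR2HSV)
    wood=((hsv[...,1]>70)&(hsv[...,2]>50)).astype(np.uint8)
    u=proj(c,r); roi=np.zeros_like(wood); roi[int(u[1])-60:int(u[1])+60,int(u[0])-50:int(u[0])+55]=1
    cs,h=cv2.findContours(wood*roi,cv2.RETR_CCOMP,cv2.CHAIN_APPROX_NONE)
    holes=[k for k,hh in zip(cs,h[0]) if hh[3]>=0 and len(k)>2]; holes.sort(key=cv2.contourArea)
    k=holes[-1]; M=cv2.moments(k); G.append(np.array([M['m10']/M['m00'],M['m01']/M['m00']])); print("grit",G[-1],cv2.contourArea(k))
    H.append(blob(c,r-ax*.09,5,1,75)); print("hole",H[-1],proj(c,r-ax*.09))
g=tri(*G);hh=tri(H[0][0],H[1][0]); print(g,hh)
v=g[0]-hh[0]; print("dist",np.linalg.norm(v),"tilt deg",np.degrees(np.arcsin(v[2]/np.linalg.norm(v))),"yaw",np.degrees(np.arctan2(v[1],v[0])))
```

```text
grit [395.  174.5] 10.0
hole (array([395.    , 174.7778]), np.int32(9)) [395.8679 173.8661]
grit [218.711  212.0675] 661.5
hole (array([248. , 141.5]), np.int32(6)) [246.8959 142.3444]
(array([ 0.5831,  0.1769, -0.0638]), np.float64(0.07428078429889037)) (array([0.6696, 0.0739, 0.0724]), np.float64(0.0016359897967754046))
dist 0.1913820931559856 tilt deg -45.363154045519934 yaw 130.05192815150426
```

Run:
```python
from h import *
np.set_printoptions(precision=4,suppress=True)
d=np.load("lk2.npz"); C={n:{k:d[n+k] for k in("image","fx","fy","cx","cy","xyz","attitude")} for n in("scene","top")}
S,T=C["scene"],C["top"]
g=cv2.cvtColor(S["image"],cv2.COLOR_BGR2GRAY); m=(g<50).astype(np.uint8)
n,l,st,ce=cv2.connectedComponentsWithStats(m,connectivity=4); i=l[137,349]; print(st[i],ce[i])
ps=ce[i] if st[i,4]<1200 else np.array([348.7,137])
G=[ps,np.array([218.711,212.0675])]
A=[];B=[]
for c,p in((S,G[0]),(T,G[1])):
    o=np.array(c["xyz"]);dd=ray(c,p,0)-o;dd/=np.linalg.norm(dd);I=np.eye(3)-np.outer(dd,dd);A.append(I);B.append(I@o)
A=np.vstack(A);B=np.hstack(B);x=np.linalg.lstsq(A,B,rcond=None)[0]
h=np.array([.6696,.0739,.0724]); v=x-h
print(x,np.linalg.norm(A@x-B),np.linalg.norm(v),np.degrees(np.arcsin(v[2]/np.linalg.norm(v))),np.degrees(np.arctan2(v[1],v[0])))
```

```text
[332 124  33  23 355] [348.0225 135.0704]
[0.5302 0.1273 0.0715] 0.0007770530871065086 0.14927136331240204 -0.32678905591671636 159.04690703585177
```

The grit centre is at 71.5 mm and the handle hole at 72.4 mm, a tilt of -0.3°. The yaw is within about 1.5° of the stand. The views 1.5 s apart differ only by noise, the arm is clear, and the bystanders look unmoved.

```bash
python3 -c "
from bench import env,job
print(env.current_time()); print(job.finish_job())"
```

```text
34.1333
the job is handed in; nothing more can be done
None
```

The file is balanced on the ridge, grit side up and pointing along the stand, and I handed the job in at 34.1 s.

**What I did:** I gripped the file by its handle near the middle and weighed it on the wrist sensor. It weighs about 0.19 kg, with its balance point about 2 mm towards the blade from the grip. I lowered it over the ridge until it touched, let go and moved the arm clear.

**Last checks:**
- **Level:** the grit centre is at 71.5 mm and the handle hole at 72.4 mm, where 72 mm is level. The tilt is about -0.3°, well short of resting on a stop.
- **Direction:** it points within about 1.5° of the stand's axis.
- **Still:** pictures taken over about 3 s after the arm had left differ only by noise.
- **Carton, jar and tray:** they look unmoved in the last top view; I didn't measure them again.

**What went wrong or disagreed:**
- **First grasp:** it closed on air above the file. The fingertips were about 28 mm higher than the reported TCP height, which I found by touching the file top at about 6 N. I corrected for it and the second grasp held.
- **Balance point:** the two torque estimates along the file were 1.1 and 3.7 mm, within sensor noise, so I used their mean. How much of the ±4 mm margin is left was not measured.

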